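# Shut the raised cartridge lever and start the pump touch-free

## Robot

A 6-joint arm with a two-finger parallel gripper is mounted at the origin on the work surface. World frame = base frame: x ahead of the robot, y to its left, z up, the work surface at z = 0. Lengths are in m, angles in rad, forces in N, time in s.
With the tool pointing down it reaches from about 0.375 to 0.9 m from the base axis. Payload 3.1 kg.
Tool frame: the origin (TCP) lies between the finger pads, 19 mm behind the fingertips; this is the grasp point; z points along the fingers, y is the line along which they close (so a half turn about z gives the same grasp; the last joint's range is limited). The gripper opens to 87 mm and grips with 3 to 60 N. Pads are 19 mm wide; open, the fingers measure 117 mm over their backs; the gripper's body (75 mm by 190 mm) begins 51 mm behind the grasp point.
Start: joints at [0.96, 0.527, 1.433, -0, 1.181, -0.178], TCP at [0.262, 0.567, 0.241] pointing down, gripper open.
Joint ranges: [-3.08, 3.08], [-0.75, 2.2], [0.22, 2.44], [-1.43, 4.57], [0, 2.65], [-2.85, 2.85]. Speed limits (rad/s): [2.79, 2.79, 3.14, 3.14, 3.14, 3.14].

## Interface

Orientations are given as a unit quaternion [x, y, z, w].
In Python, from rig import telemetry, viewer, hand_in gives the robot as it stands. The module is installed in compiled form; this text tells all that it offers.
- The arm moves only by the shell command python3 -m creep 'ROWS' [FORCE]. ROWS is JSON, a list of rows, each an object with "translation": the shift along the tool's x, y, z in mm, a list of three; "roll": the turn about the tool's z in degrees; "gripper": the finger opening in mm, from 0 to 87. In form: [{"translation": [tx, ty, tz], "roll": roll, "gripper": gripper}, ...]. A call has 1 to 5 rows; each row is the pose to reach, as a shift and turn from the pose commanded when the call began, along the tool's axes at that moment; what a row does not reach only later rows make up. A row lasts 1/12 s, in which the tool goes at most 41.7 mm and 7.16 degrees, less where a joint would pass 70% of its speed; a pose out of reach is approached as far as the arm can. A call with a gripper value outside its range is refused whole. The fingers move at their own pace and stop on an object; FORCE is the grip in N (left out, the last holds). Time passes only in rows, so rows that repeat a pose let the fingers close. It gives the time, the measured TCP pose, the force, the opening and the grip force at its end, in the units of the state.
- telemetry.get_obs(): the state, without advancing time (a new reading comes with each control period).
- viewer.camera(name): name is "scene" or "top" or "wrist"; returns the picture (400x640x3 uint8, blue, green, red); there is no depth.
- viewer.camera_info(name): a dict with "intrinsics" (3x3 intrinsics, pixels), "rvec" (rotation vector, rad) and "tvec" (3), from world to camera coordinates, as OpenCV has them; the wrist camera has in their place "hand_eye" (4x4, takes a point from camera to tool coordinates, whose origin is the TCP and whose axes are the flange's). Camera axes: x right, y down, z forward; pixel columns grow to the right and rows downward; lengths in m; the calibration is good to about 2 mm. A picture is of the moment at which its call begins: read the wrist's pose just before it. camera_info takes no time and is no camera call.
- hand_in(): hands the job in; it is judged then, once.
Trained networks look in the newest picture that a camera, given by its name, has taken for a name from the list of things; names that differ only in an ending like _2 or _b are one class to them, and where a whole thing is asked for, a point or a joint stands for the part that bears it (a point fixed in the world has none). Each returns a list of dicts, best first, with "p" (0 to 1); they miss things now and then, are a little off and sometimes report something else, mostly with a low value. They report only what shows in the picture. A call takes as long as a camera call.
- viewer.recognise(camera, thing): "bbox" ([left, top, width, height] in pixels, round what is visible of it).
The state is a dict: "time": time; "q": joint angles; "joint_velocities": joint speeds; "joint_torque": joint torques, N m; "position": TCP position; "tool_rot": TCP orientation; "ft_force": force on the tool from outside, world axes, zero at the start; "moment": the same for the moment, N m; "grip_width": finger opening in m; "grip_force": force on a finger pad.
Only numpy, scipy, OpenCV 4.12 (cv2) and the standard library are available. Lean on these libraries where they do the work, as an engineer would, in place of code of your own. Each camera call takes 0.05 s, during which the arm holds its last target. There are 200 camera calls.

## Task

One of the four cartridges on the bench pump still has its clamping lever standing up: press that lever down with the fingertips until it lies fully shut, leaving the other levers shut. Then start the pump by pointing at the round window on top of the controller: hold the fingertips 2 to 3 cm above the middle of it for at least two seconds, without ever touching the controller or its windows and without coming down over the square or the bar-shaped window. Nothing needs grasping or lifting: leave the jar, beaker, stopcock and screwdriver where they are.

Things in the scene. Friction and masses are not known exactly. Their poses are not given: they have to be found in the camera images.
- pump: fixed cream pump, 140 x 218 x 85 mm high (the two end plates; between them its bed is 60 mm high). Origin: centre of its underside; its y runs along the row of four cartridges, z up. Its place, its yaw (to 0.3 rad) and whether it is to the left or right of the controller vary
- lever_1 (a joint): hinge of the one lever that starts raised (0.5 to 0.85 rad). 0 = shut, lying flat along the cartridge; it grows as the free end rises, stop at 1.1. Friction (0.15 N m, so 3 to 5 N pressed straight down 30 to 50 mm from the hinge), no spring: it stays where it is left; below 0.06 counts as shut
- lever_2 (a joint): hinge of another lever, shut (0) from the start; same values as lever_1, only friction keeps it shut
- lever_3 (a joint): as lever_2
- lever_4 (a joint): as lever_2
- lever_1_tip (a point): middle of the free end of the raised lever, on its upper face. The lever is a flat light grey bar 72 mm long from the hinge axis, 24 mm wide, 8 mm thick; shut, its upper face is 46 mm above the cartridge's underside, 106 mm above the bench
- cart_1: the cartridge with the raised lever: dark block 110 (x) x 40 (y) x 35 mm, hose stubs at both ends, fixed on the pump. Origin: centre of its underside, 60 mm above the bench; axes as the pump's. Hinge axis along its y through (38, 0, 42) mm, between white ears (to 51 mm); the shut lever lies from there to x = -34 mm. Cartridges are 45 mm apart in a row; which place is cart_1's varies
- cart_2: a cartridge like cart_1 with its lever (lever_2) shut
- cart_3: the same, with lever_3
- cart_4: the same, with lever_4
- controller: fixed flat cream box with a grey top, 130 x 230 x 60 mm high, three dark windows 65 mm apart in a row along its y on the top. Origin: centre of its underside, z up. It must not be touched
- round_eye_top (a point): centre of the top face of the round dark window (40 mm across, 6 mm thick), 66 mm above the bench: the touch-free start sensor. It reacts to the tool point (TCP, 19 mm behind the fingertips) being straight above it, within 20 mm sideways and 22 to 65 mm up, for 2 s without a break. Which of the three places it has varies
- square_eye_top (a point): centre of the top face of the square dark window (36 x 36 mm, 6 mm thick), the stop sensor: the tool point must not come within 25 mm sideways of it at less than 70 mm above it
- bar_eye_top (a point): centre of the top face of the narrow dark window (70 x 14 mm, 6 mm thick), the prime sensor: same as the square one
- jar: bystander: loose amber jar, 68 mm across, 110 mm high, origin at centre of its underside, on the bench at the robot's right
- beaker: bystander: loose clear beaker, 64 mm across, 85 mm high, origin at centre of its underside, on the bench at the robot's left
- stopcock: bystander: loose white and blue stopcock, 50 x 24 x 42 mm high, on the bench beyond the work, origin at centre of its underside
- screwdriver: bystander: loose screwdriver, 180 mm long, lying beyond the work, about 30 mm high

How it is judged:
By the outcome, as a careful person would: the job done as asked, in the order asked, and still so for the second after the job is handed in, with the robot touching nothing.
It also fails if it takes over 48 s, if anything falls off the work surface, if the arm or the gripper's body presses on something with over 40 N, if the wrist force passes 120 N, or if a joint passes its speed limit or range.

## Working session

There is one attempt and no reset: what is moved stays moved. The work goes in short steps, Python scripts to look and compute and a shell command to move; the robot and the scene stay as the last step left them, time stands still between calls to the robot, and variables do not carry over. Pictures are saved under pics/ and viewed, at most 10 in all, crops included, and the job is handed in when it is done.

```bash
mkdir -p pics
python3 - <<'E'
from rig import telemetry, viewer
import cv2, numpy as np
o=telemetry.get_obs(); print(o['time'],o['position'],o['tool_rot'],o['ft_force'])
for n in ['scene','top']:
    im=viewer.camera(n); cv2.imwrite(f'pics/{n}0.png',im)
    ci=viewer.camera_info(n); print(n,ci)
    for t in ['round_eye_top','square_eye_top','bar_eye_top','lever_1_tip','cart_1','controller','pump','jar','beaker']:
        print(t,[(d['bbox'],round(d['p'],2)) for d in viewer.recognise(n,t)][:4])
print(telemetry.get_obs()['time'], viewer.camera_info('wrist'))
E
```

```text
0.0 [0.26169291 0.56681944 0.24028826] [ 2.14691957e-01  9.76681240e-01 -9.76608203e-04 -4.05611742e-04] [ 0.05308556  0.32431554 -0.57395639]
scene {'intrinsics': array([[406.66234343,   0.        , 311.93944837],
       [  0.        , 406.66234343, 196.50371383],
       [  0.        ,   0.        ,   1.        ]]), 'rvec': array([ 1.25416655,  2.37819538, -0.83244171]), 'tvec': array([ 0.33878008, -0.33418822,  1.52156203])}
round_eye_top [([387.7, 243.2, 22.1, 10.0], 0.43)]
square_eye_top [([368.6, 228.3, 16.2, 12.0], 0.72)]
bar_eye_top [([303.5, 272.3, 18.2, 33.4], 0.27)]
lever_1_tip [([263.3, 134.0, 18.5, 21.3], 0.5), ([243.7, 134.2, 46.4, 25.4], 0.49)]
cart_1 [([273.8, 153.6, 41.7, 28.9], 0.95), ([262.9, 149.3, 44.4, 28.4], 0.72), ([253.6, 137.9, 42.8, 28.4], 0.69), ([246.8, 130.7, 41.9, 30.3], 0.54)]
controller [([331.0, 198.5, 93.7, 86.4], 0.98), ([246.1, 130.9, 45.2, 31.6], 0.61)]
pump [([245.5, 131.1, 74.1, 74.7], 0.89), ([331.6, 199.3, 98.0, 87.1], 0.6)]
jar [([180.0, 117.2, 28.7, 40.3], 0.92)]
beaker [([466.9, 267.9, 33.7, 36.2], 0.71), ([273.0, 152.0, 24.1, 11.7], 0.26),
[... 813 characters left out ...]
6, 24.6], 0.42)]
jar [([457.9, 193.5, 37.8, 24.0], 0.91), ([383.0, 211.5, 8.0, 21.2], 0.33)]
beaker [([391.1, 215.7, 19.4, 29.2], 0.72), ([136.3, 197.1, 35.2, 20.1], 0.66)]
1.0 {'intrinsics': array([[336.55264966,   0.        , 318.35543696],
       [  0.        , 336.55264966, 201.6545671 ],
       [  0.        ,   0.        ,   1.        ]]), 'hand_eye': array([[-4.87456774e-04, -9.68441213e-01, -2.49241610e-01,
         6.91189657e-02],
       [ 9.99999824e-01, -5.56649751e-04,  2.07131835e-04,
        -4.54246254e-05],
       [-3.39335285e-04, -2.49241465e-01,  9.68441313e-01,
        -1.44133602e-01],
       [ 0.00000000e+00,  0.00000000e+00,  0.00000000e+00,
         1.00000000e+00]])}
```

View pics/top0.png

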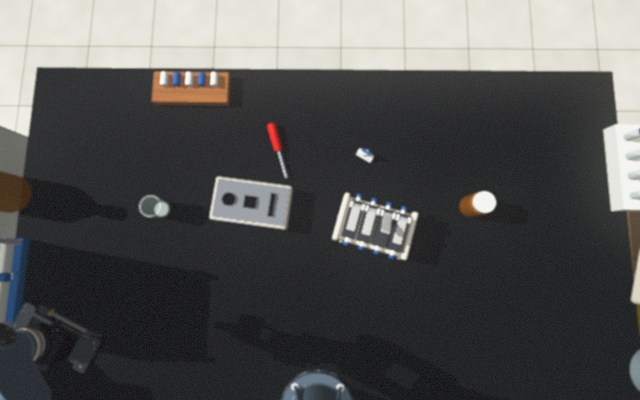

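View pics/scene0.png

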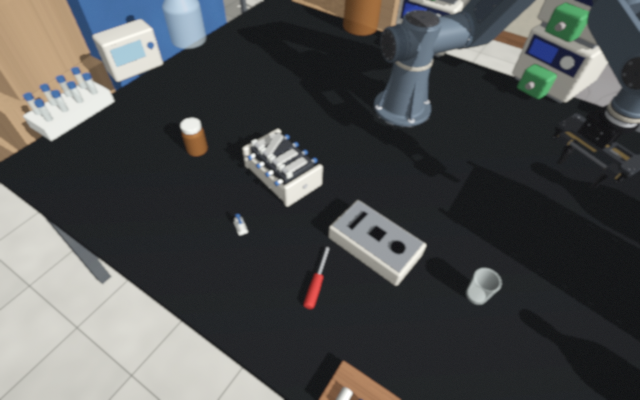

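The top view shows the controller at (250,202), with the round eye at (229,199), the square at (250,202) and the bar at (272,205). The pump is at (376,227), with the four levers between x=350 and x=400. In the scene view the round eye is at (398,247), and one lever sticks up near (273,140). I'll zoom in on the pump.

Run:
```python
import cv2, numpy as np
t=cv2.imread('pics/top0.png')[185:270,320:430]; s=cv2.imread('pics/scene0.png')[120:210,230:340]
a=cv2.resize(t,None,fx=7,fy=7,interpolation=cv2.INTER_CUBIC)[:595,:]; b=cv2.resize(s,None,fx=6.5,fy=6.5,interpolation=cv2.INTER_CUBIC)
cv2.imwrite('pics/tc.png',a[:, :770]); cv2.imwrite('pics/sc.png',b)
```

```text
(no output)
```

View pics/tc.png

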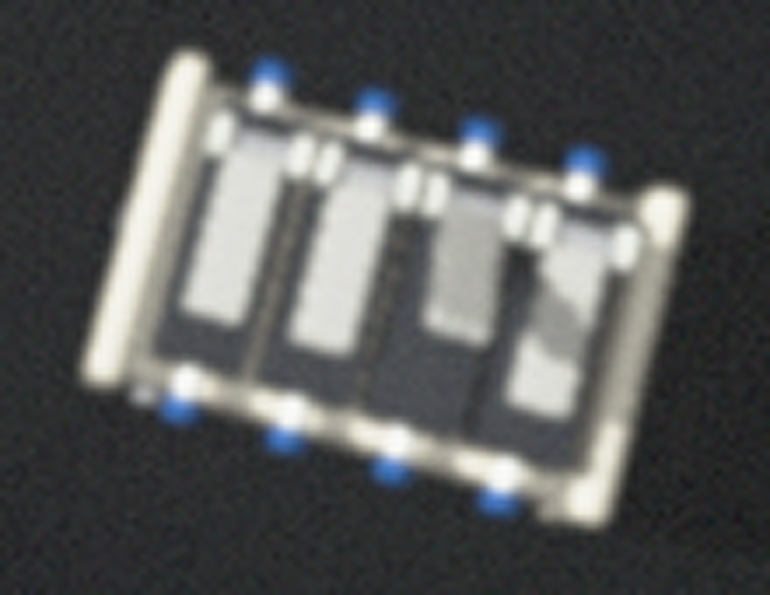

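View pics/sc.png

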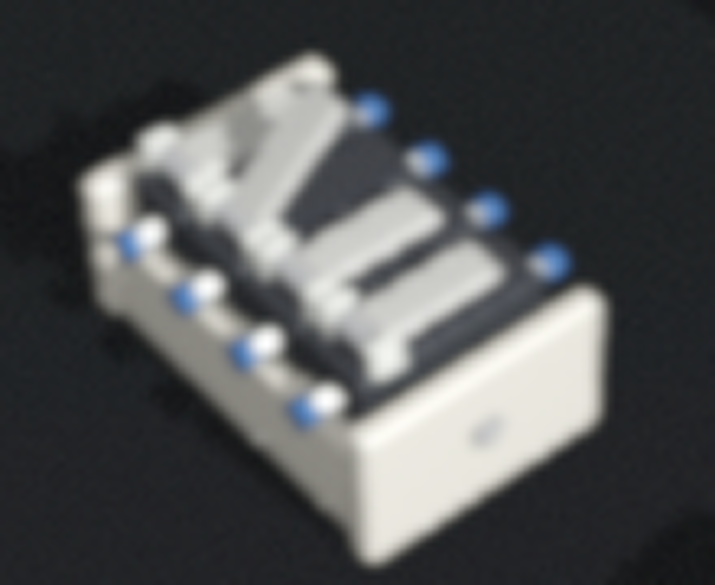

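The raised lever is the third cartridge from the left, second from the right. Its hinge is on the far side and its free end points at the robot. In the top crop the tip edge is at (457,325). Next I fit the pump, lever angle and controller to both views.

```bash
cat > fit.py <<'E'
import cv2, numpy as np
from scipy.optimize import least_squares
from rig import viewer
C={n:viewer.camera_info(n) for n in('top','scene')}
def proj(n,P): c=C[n]; return cv2.projectPoints(np.array(P,float).reshape(-1,3),c['rvec'],c['tvec'],c['intrinsics'],None)[0].reshape(-1,2)
T=lambda u,v:(320+(u+.5)/7-.5,185+(v+.5)/7-.5); S=lambda u,v:(230+(u+.5)/6.5-.5,120+(v+.5)/6.5-.5)
def world(p,L): c,s=np.cos(p[2]),np.sin(p[2]); return [p[0]+c*L[0]-s*L[1],p[1]+s*L[0]+c*L[1],L[2]]
E
python3 - <<'E'
from fit import *
obs=[]
for y,a,b in [(.0675,(221,131),(302,155)),(.0225,(328,163),(408,184)),(-.0225,(434,193),(517,217)),(-.0675,(543,225),(624,246))]:
    obs.append(('top',(.038,y,.109),T((a[0]+b[0])/2,(a[1]+b[1])/2)))
for y,a in [(.0675,(210,323)),(.0225,(320,353)),(-.0675,(540,415))]: obs.append(('top',(-.034,y,.106),T(*a)))
for y,a in [(.0675,(487,257)),(.0225,(425,205))]: obs.append(('scene',(-.034,y,.106),S(*a)))
obs+=[('scene',(.07,.109,.085),S(358,432)),('scene',(-.07,.109,.085),S(605,292))]
tips=[('top',T(457,325)),('scene',S(325,97))]
def tip(th,dx=.072): # hinge(.038,.102), upper face 4mm above axis
    return (.038-dx*np.cos(th)+.004*np.sin(th),-.0225,.102+dx*np.sin(th)+.004*np.cos(th))
def f(p):
    r=[proj(n,world(p,L))[0]-uv for n,L,uv in obs]+[proj(n,world(p,tip(p[3])))[0]-uv for n,uv in tips]
    return np.ravel(r)
s=least_squares(f,[.5,-.15,-.2,.6],loss='soft_l1'); p=s.x
print('pump',p); print(np.round(f(p).reshape(-1,2),1).tolist())
print('tip',world(p,tip(p[3])),'hinge',world(p,(.038,-.0225,.102)))
# free triangulation of eyes
eyes={'round':((229.3,199.3),(398.5,247.5)),'square':((250.2,201.9),(377,234)),'bar':((271.9,205),(357.5,220.5))}
def g(q): return np.ravel([proj(n,world(q,(0,sy,q[3])))[0]-uv for (k,e),sy in zip(eyes.items(),(.065,0,-.065)) for n,uv in zip(('top','scene'),e)])
s2=least_squares(g,[.5,.17,-.1,.066]); q=s2.x; print('ctrl',q); print(np.round(g(q),1))
for k,sy in zip(eyes,(.065,0,-.065)): print(k,world(q,(0,sy,q[3])))
E
```

```text
pump [ 0.52799727 -0.16135657 -0.27510949  0.70327868]
[[0.2, -0.0], [0.4, 0.1], [0.4, 0.1], [0.5, 0.2], [0.6, -1.3], [0.3, -1.0], [-0.1, -0.7], [0.8, -0.6], [0.7, -0.9], [1.6, 2.6], [0.8, 1.2], [0.8, -0.1], [1.1, -0.8]]
tip [np.float64(0.508094560786513), np.float64(-0.17911785878771036), np.float64(0.15161487989539635)] hinge [np.float64(0.5584561156447088), np.float64(-0.19333325485079403), 0.102]
ctrl [ 0.59472796  0.20554017 -0.11261709  0.05746833]
[-0.  -0.1 -0.4 -0.1  0.5 -0.   0.7 -0.2  0.4 -0.4  0.7  0.3]
round [np.float64(0.6020326104314783), np.float64(0.27012841668911436), np.float64(0.05746832658102355)]
square [np.float64(0.5947279629859308), np.float64(0.2055401660107111), np.float64(0.05746832658102355)]
bar [np.float64(0.5874233155403833), np.float64(0.14095191533230786), np.float64(0.05746832658102355)]
```

```bash
cat > go.py <<'E'
import sys, numpy as np
from rig import telemetry
from scipy.spatial.transform import Rotation as R
o=telemetry.get_obs(); r=R.from_quat(o['tool_rot']); t=np.array(list(map(float,sys.argv[1:4])))
ty=r.as_matrix()[:,1]
print('t',o['time'],'pos',np.round(o['position'],4),'shift mm',np.round(r.inv().apply(t-o['position'])*1000,1),'tool y yaw deg',np.degrees(np.arctan2(ty[1],ty[0])).round(1),'F',np.round(o['ft_force'],1))
E
M='[-137,-144,0]'
python3 -m creep '[{"translation":[-27,-29,0],"roll":0,"gripper":0},{"translation":[-54,-58,0],"roll":0,"gripper":0},{"translation":[-81,-86,0],"roll":0,"gripper":0},{"translation":[-109,-115,0],"roll":0,"gripper":0},{"translation":[-136,-143,0],"roll":0,"gripper":0}]' 20
python3 go.py .5151 -.1812 .2
```

```text
time: 1.42
position: [0.3257, 0.3789, 0.2413]
tool_rot: [0.214, 0.977, 0.0, 0.0]
ft_force: [0.5, 0.1, 0.7]
grip_width: 0.0618
grip_force: 0.0
t 1.4167 pos [0.3257 0.3789 0.2413] shift mm [-406.4 -429.4   41.4] tool y yaw deg 65.3 F [0.5 0.1 0.7]
```

```bash
python3 -m creep '[{"translation":[-27,-29,0],"roll":0,"gripper":0},{"translation":[-54,-58,0],"roll":0,"gripper":0},{"translation":[-81,-86,0],"roll":0,"gripper":0},{"translation":[-109,-115,0],"roll":0,"gripper":0},{"translation":[-136,-143,0],"roll":0,"gripper":0}]' | head -2
python3 -m creep '[{"translation":[-27,-29,0],"roll":0,"gripper":0},{"translation":[-54,-58,0],"roll":0,"gripper":0},{"translation":[-81,-86,0],"roll":0,"gripper":0},{"translation":[-109,-115,0],"roll":0,"gripper":0},{"translation":[-130,-137,0],"roll":0,"gripper":0}]' | head -2
python3 go.py .5151 -.1812 .2
```

```text
time: 1.83
position: [0.3895, 0.1919, 0.2416]
time: 2.25
position: [0.4509, 0.0118, 0.2417]
t 2.25 pos [0.4509 0.0118 0.2417] shift mm [-139.4 -148.    42. ] tool y yaw deg 65.1 F [ 0.1 -0.1  0.3]
```

```bash
python3 -m creep '[{"translation":[-28,-30,0],"roll":-2,"gripper":0},{"translation":[-56,-59,0],"roll":-4,"gripper":0},{"translation":[-84,-89,0],"roll":-6,"gripper":0},{"translation":[-112,-119,0],"roll":-8,"gripper":0},{"translation":[-139,-148,0],"roll":-9,"gripper":0}]' | head -2
python3 -m creep '[{"translation":[0,0,0],"roll":0,"gripper":0},{"translation":[0,0,0],"roll":0,"gripper":0}]' >/dev/null
python3 go.py .5151 -.1812 .2
python3 - <<'E'
from rig import telemetry, viewer
import cv2, numpy as np
from scipy.spatial.transform import Rotation as R
o=telemetry.get_obs(); np.savez('w1.npz',p=o['position'],q=o['tool_rot'])
cv2.imwrite('pics/w1.png',viewer.camera('wrist'))
print([(d['bbox'],round(d['p'],2)) for d in viewer.recognise('wrist','lever_1_tip')][:4])
from fit import *
ci=viewer.camera_info('wrist'); H=np.array(ci['hand_eye']); K=ci['intrinsics']
W=np.eye(4); W[:3,:3]=R.from_quat(o['tool_rot']).as_matrix(); W[:3,3]=o['position']
X=np.linalg.inv(W@H)
p=[.528,-.1614,-.275]
for L in [(-.0143,-.0225,.1516),(-.034,.0225,.106),(-.034,-.0675,.106),(-.034,.0675,.106),(-.07,.109,.085),(.07,.109,.085),(-.07,-.109,.085)]:
    c=X@np.append(world(p,L),1); print(L,(K@c[:3]/c[2])[:2].round(0))
E
```

```text
time: 2.67
position: [0.5141, -0.1803, 0.2415]
t 2.8333 pos [ 0.5143 -0.1803  0.2411] shift mm [-0.9 -0.7 41.1] tool y yaw deg 74.0 F [-0.4  0.8  0.3]
[([302.0, 198.9, 34.7, 37.0], 0.87)]
(-0.0143, -0.0225, 0.1516) [317. 205.]
(-0.034, 0.0225, 0.106) [371. 168.]
(-0.034, -0.0675, 0.106) [263. 168.]
(-0.034, 0.0675, 0.106) [425. 168.]
(-0.07, 0.109, 0.085) [468. 123.]
(0.07, 0.109, 0.085) [453. 270.]
(-0.07, -0.109, 0.085) [218. 124.]
```

View pics/w1.png

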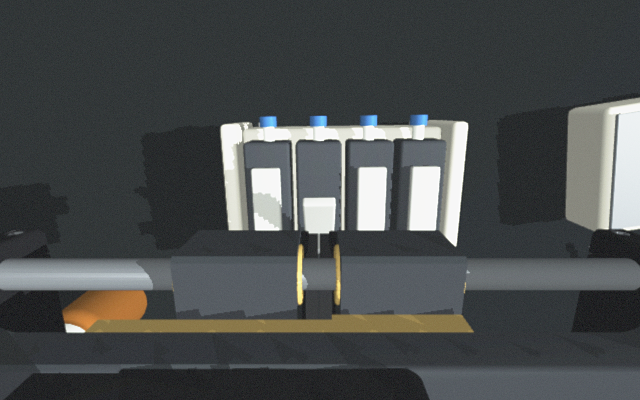

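The wrist view shows the raised lever's tip at (320,200), where I predicted (317,205). The shut tips at (371,168) and (263,168) match too, so the fingers are in line and I'll press.

```bash
python3 -m creep '[{"translation":[0,0,20],"roll":0,"gripper":0},{"translation":[0,0,40],"roll":0,"gripper":0},{"translation":[0,0,60],"roll":0,"gripper":0},{"translation":[0,0,70],"roll":0,"gripper":0},{"translation":[0,0,78],"roll":0,"gripper":0}]' | head -4
python3 -m creep '[{"translation":[0,0,8],"roll":0,"gripper":0},{"translation":[0,0,16],"roll":0,"gripper":0},{"translation":[0,0,24],"roll":0,"gripper":0},{"translation":[0,0,30],"roll":0,"gripper":0},{"translation":[0,0,34],"roll":0,"gripper":0}]' | head -4
python3 go.py .5151 -.1812 .125
```

```text
time: 3.35
position: [0.5113, -0.1753, 0.1625]
tool_rot: [0.136, 0.991, 0.001, -0.003]
ft_force: [-3.8, 0.9, 6.2]
time: 3.77
position: [0.5133, -0.1774, 0.1286]
tool_rot: [0.137, 0.991, 0.0, -0.001]
ft_force: [-1.2, 0.3, 3.6]
t 3.7667 pos [ 0.5133 -0.1774  0.1286] shift mm [-2.8 -3.1  3.6] tool y yaw deg 74.2 F [-1.2  0.3  3.6]
```

Contact force is as expected. I'll press the last few millimetres until the force rises at the stop.

```bash
python3 -m creep '[{"translation":[0,0,2],"roll":0,"gripper":0},{"translation":[0,0,3],"roll":0,"gripper":0},{"translation":[0,0,4],"roll":0,"gripper":0},{"translation":[0,0,4],"roll":0,"gripper":0}]' | head -4
python3 go.py .5151 -.1812 .125
python3 -m creep '[{"translation":[0,0,1],"roll":0,"gripper":0},{"translation":[0,0,2],"roll":0,"gripper":0},{"translation":[0,0,2],"roll":0,"gripper":0}]' | head -4
python3 go.py .5151 -.1812 .125
```

```text
time: 4.1
position: [0.514, -0.1781, 0.1252]
tool_rot: [0.137, 0.991, -0.0, 0.0]
ft_force: [0.3, 0.8, 0.8]
t 4.1 pos [ 0.514  -0.1781  0.1252] shift mm [-1.9 -2.7  0.2] tool y yaw deg 74.2 F [0.3 0.8 0.8]
time: 4.35
position: [0.5143, -0.1783, 0.1247]
tool_rot: [0.137, 0.991, -0.0, 0.001]
ft_force: [-1.6, 1.2, 10.2]
t 4.35 pos [ 0.5143 -0.1783  0.1247] shift mm [-1.5 -2.6 -0.3] tool y yaw deg 74.2 F [-1.6  1.2 10.2]
```

```bash
python3 -m creep '[{"translation":[0,0,1],"roll":0,"gripper":0},{"translation":[0,0,2],"roll":0,"gripper":0},{"translation":[0,0,2],"roll":0,"gripper":0}]' | head -4
python3 -m creep '[{"translation":[0,0,-20],"roll":0,"gripper":0},{"translation":[0,0,-50],"roll":0,"gripper":0},{"translation":[0,0,-80],"roll":0,"gripper":0},{"translation":[0,0,-110],"roll":0,"gripper":0},{"translation":[0,0,-122],"roll":0,"gripper":0}]' | head -4
python3 - <<'E'
from rig import viewer
import cv2
w=viewer.camera('wrist'); t=viewer.camera('top')
cv2.imwrite('pics/w2.png',cv2.resize(w[100:250,200:480],None,fx=2,fy=2))
E
python3 go.py .602 .270 .24
```

```text
time: 4.6
position: [0.5143, -0.1783, 0.1243]
tool_rot: [0.137, 0.991, -0.001, 0.001]
ft_force: [-5.4, 2.1, 21.4]
time: 5.02
position: [0.5162, -0.1793, 0.2476]
tool_rot: [0.137, 0.991, -0.002, 0.004]
ft_force: [-0.3, -0.5, 0.1]
t 5.1167 pos [ 0.5159 -0.1792  0.2463] shift mm [ 39.5 455.6   5. ] tool y yaw deg 74.2 F [ 0.   0.2 -0.5]
```

View pics/w2.png

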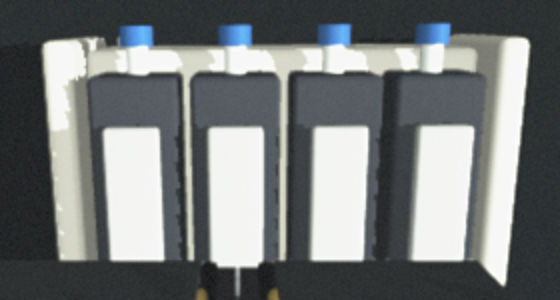

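All four lever ends now sit level in the wrist crop at row 127, so the raised one is shut. Next I move towards the round window, staying high.

```bash
python3 -m creep '[{"translation":[8,38,0],"roll":0,"gripper":0},{"translation":[16,76,0],"roll":0,"gripper":0},{"translation":[24,114,0],"roll":0,"gripper":0},{"translation":[32,152,0],"roll":0,"gripper":0},{"translation":[40,190,0],"roll":0,"gripper":0}]' | head -2
python3 -m creep '[{"translation":[8,38,0],"roll":0,"gripper":0},{"translation":[16,76,0],"roll":0,"gripper":0},{"translation":[24,114,0],"roll":0,"gripper":0},{"translation":[32,152,0],"roll":0,"gripper":0},{"translation":[40,190,0],"roll":0,"gripper":0}]' | head -2
python3 -m creep '[{"translation":[8,38,0],"roll":0,"gripper":0},{"translation":[19,75,0],"roll":0,"gripper":0},{"translation":[19,75,0],"roll":0,"gripper":0},{"translation":[19,75,0],"roll":0,"gripper":0}]' | head -2
python3 go.py .602 .270 .24
cat > wr.py <<'E'
import sys
from rig import telemetry, viewer
import cv2, numpy as np
from scipy.spatial.transform import Rotation as R
o=telemetry.get_obs(); cv2.imwrite(sys.argv[1],viewer.camera('wrist'))
ci=viewer.camera_info('wrist'); H=np.array(ci['hand_eye']); K=ci['intrinsics']
W=np.eye(4); W[:3,:3]=R.from_quat(o['tool_rot']).as_matrix(); W[:3,3]=o['position']; M=W@H
def ray(u,v,z=.066):
    d=M[:3,:3]@np.linalg.solve(K,[u,v,1]); return M[:3,3]+d*(z-M[2,3])/d[2]
for t in ['round_eye_top','square_eye_top','bar_eye_top']:
    for d in viewer.recognise('wrist',t)[:2]:
        b=d['bbox']; print(t,round(d['p'],2),np.round(b,0),ray(b[0]+b[2]/2,b[1]+b[3]/2).round(4))
E
python3 wr.py pics/w3.png
```

```text
time: 5.53
position: [0.5263, 0.0174, 0.2416]
time: 5.95
position: [0.5395, 0.2114, 0.2414]
time: 6.28
position: [0.5413, 0.2887, 0.2412]
t 6.2833 pos [0.5413 0.2887 0.2412] shift mm [-63.5  -1.7   1. ] tool y yaw deg 74.4 F [ 0.6 -0.2 -0.7]
```

View pics/w3.png

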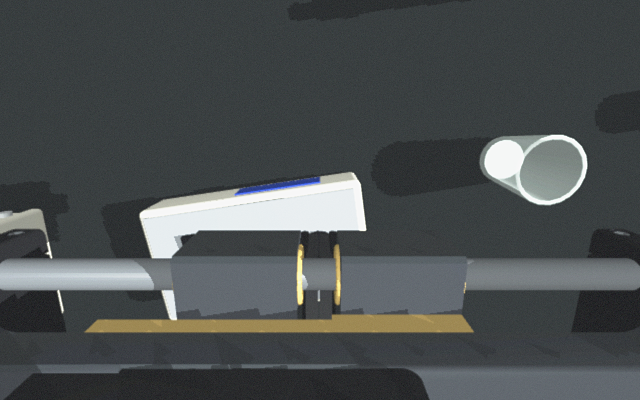

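The wrist camera looks back towards the robot. It shows only the controller's near edge, with corners at (143,213) and (357,178), and the windows are hidden behind the gripper. I'll go about 70 mm past the target to see them.

```bash
python3 -m creep '[{"translation":[-35,0,0],"roll":0,"gripper":0},{"translation":[-70,0,0],"roll":0,"gripper":0},{"translation":[-105,0,0],"roll":0,"gripper":0},{"translation":[-135,0,0],"roll":0,"gripper":0},{"translation":[-135,0,0],"roll":0,"gripper":0}]' | head -2
python3 -m creep '[{"translation":[0,0,0],"roll":0,"gripper":0},{"translation":[0,0,0],"roll":0,"gripper":0}]' >/dev/null
python3 go.py .602 .270 .24
python3 wr.py pics/w4.png
```

```text
time: 6.9
position: [0.6785, 0.2452, 0.2429]
t 7.0667 pos [0.6715 0.2487 0.2426] shift mm [72.7  1.4  2.8] tool y yaw deg 74.1 F [-0.2 -0.8  1. ]
round_eye_top 0.57 [302.  94.  48.  39.] [0.6053 0.2755 0.066 ]
square_eye_top 0.96 [231.  99.  46.  44.] [0.5937 0.209  0.066 ]
bar_eye_top 0.92 [168.  92.  38.  81.] [0.5861 0.1453 0.066 ]
```

View pics/w4.png

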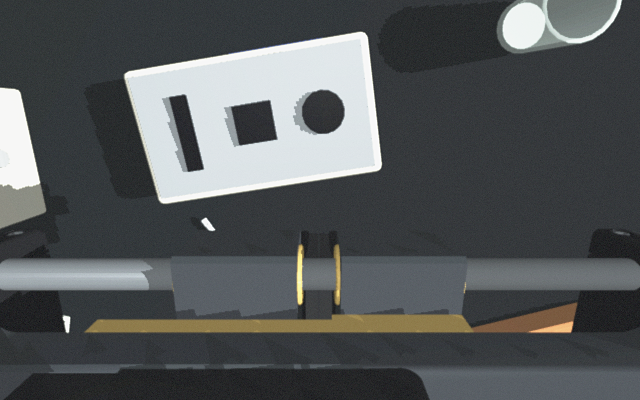

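The wrist view shows the round window at (323,111), the square at (254,122) and the bar at (187,133). The round window's centre comes out near (0.602, 0.273), which agrees with the two-view fit.

```bash
python3 -m creep '[{"translation":[25,1,0],"roll":0,"gripper":0},{"translation":[50,3,0],"roll":0,"gripper":0},{"translation":[73,4,0],"roll":0,"gripper":0},{"translation":[73,4,0],"roll":0,"gripper":0},{"translation":[73,4,0],"roll":0,"gripper":0}]' | head -2
python3 go.py .602 .273 .110
```

```text
time: 7.68
position: [0.6015, 0.2749, 0.244]
t 7.6833 pos [0.6015 0.2749 0.244 ] shift mm [ -0.9  -1.7 134. ] tool y yaw deg 74.3 F [ 0.8 -0.4  0.6]
```

```bash
python3 -m creep '[{"translation":[0,0,30],"roll":0,"gripper":0},{"translation":[0,0,60],"roll":0,"gripper":0},{"translation":[0,-1,85],"roll":0,"gripper":0},{"translation":[0,-1,105],"roll":0,"gripper":0},{"translation":[0,-1,115],"roll":0,"gripper":0}]' | head -2
python3 -m creep '[{"translation":[0,0,5],"roll":0,"gripper":0},{"translation":[0,0,10],"roll":0,"gripper":0},{"translation":[0,0,15],"roll":0,"gripper":0},{"translation":[0,0,17],"roll":0,"gripper":0},{"translation":[0,0,17],"roll":0,"gripper":0}]' | head -2
python3 go.py .602 .273 .110
```

```text
time: 8.1
position: [0.6022, 0.2722, 0.1253]
time: 8.52
position: [0.6032, 0.273, 0.1117]
t 8.5167 pos [0.6032 0.273  0.1117] shift mm [ 1.2 -0.3  1.7] tool y yaw deg 74.2 F [-0.2  0.  -0. ]
```

Now hold for about 3 s (8 calls of 0.42 s).

```bash
python3 -m creep '[{"translation":[1,0,1],"roll":0,"gripper":0},{"translation":[1,0,1],"roll":0,"gripper":0},{"translation":[1,0,1],"roll":0,"gripper":0},{"translation":[1,0,1],"roll":0,"gripper":0},{"translation":[1,0,1],"roll":0,"gripper":0}]' | head -2
for i in 1 2 3 4 5 6 7; do python3 -m creep '[{"translation":[0,0,0],"roll":0,"gripper":0},{"translation":[0,0,0],"roll":0,"gripper":0},{"translation":[0,0,0],"roll":0,"gripper":0},{"translation":[0,0,0],"roll":0,"gripper":0},{"translation":[0,0,0],"roll":0,"gripper":0}]' | head -2; done
python3 -m creep '[{"translation":[0,0,-25],"roll":0,"gripper":0},{"translation":[0,0,-55],"roll":0,"gripper":0},{"translation":[0,0,-85],"roll":0,"gripper":0},{"translation":[0,0,-115],"roll":0,"gripper":0},{"translation":[0,0,-130],"roll":0,"gripper":0}]' | head -2
python3 -m creep '[{"translation":[0,0,0],"roll":0,"gripper":0},{"translation":[0,0,0],"roll":0,"gripper":0},{"translation":[0,0,0],"roll":0,"gripper":0}]' | head -4
python3 - <<'E'
from rig import viewer
import cv2, numpy as np
s=viewer.camera('scene'); a=cv2.resize(s[120:210,230:340],None,fx=4,fy=4,interpolation=cv2.INTER_CUBIC); b=cv2.resize(s[180:290,320:430],(360,360))
cv2.imwrite('pics/end.png',np.hstack([a,b]))
E
```

```text
time: 8.93
position: [0.602, 0.2732, 0.1105]
time: 9.35
position: [0.6018, 0.2731, 0.1102]
time: 9.77
position: [0.6018, 0.2732, 0.1102]
time: 10.18
position: [0.6019, 0.2732, 0.1103]
time: 10.6
position: [0.6018, 0.2731, 0.1102]
time: 11.02
position: [0.6018, 0.2732, 0.1102]
time: 11.43
position: [0.6019, 0.2732, 0.1102]
time: 11.85
position: [0.6018, 0.2732, 0.1102]
time: 12.27
position: [0.6035, 0.2737, 0.2446]
time: 12.52
position: [0.6008, 0.2728, 0.2387]
tool_rot: [0.137, 0.991, -0.001, -0.001]
ft_force: [-0.6, -0.5, -0.6]
```

View pics/end.png

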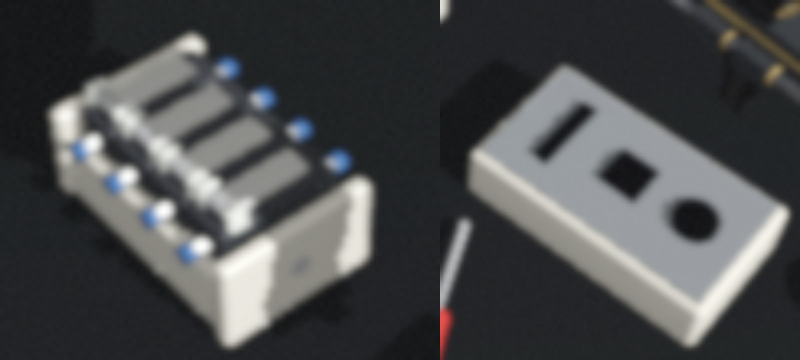

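All four levers lie flat and parallel in the left crop, and the controller in the right crop is undisturbed with the robot clear of it.

```bash
python3 -c "from rig import hand_in; print(hand_in())"
```

```text
the job is handed in; nothing more can be done
None
```

I pressed the raised lever shut, then held the fingertips about 25 mm above the round window for over 3 s without touching the controller, and handed the job in at about 12.6 s; no verdict came back.

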